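Fit up two tubes end to end in the tacking jig

ROBOT

A 6-joint arm with a two-finger parallel gripper is mounted at the origin on the work surface; the furniture and walls round the work are solid. World frame = base frame: x ahead of the robot, y to its left, z up, the work surface at z = 0. Lengths are in m, angles in rad, forces in N, time in s.
With the tool pointing down it reaches from about 0.35 to 0.875 m from the base axis. Payload 4.2 kg.
Tool frame: the origin (TCP) lies on the centre line of the jaws, within the pads' length; the fingertips stand 17 mm ahead of it and the grasp point (between the pads) lies 2 mm behind it; z points along the fingers, y is the line along which they close (so a half turn about z gives the same grasp; the last joint's range is limited). The gripper opens to 87 mm and grips with 3 to 60 N. Pads are 19 mm wide; open, the fingers measure 117 mm over their backs; the gripper's body (75 mm by 190 mm) begins 51 mm behind the grasp point.
Start: joints at [1.585, 0.385, 0.008, 0, -1.194, -0.259], TCP at [0.151, 0.606, 0.208] pointing down, gripper open.
Joint ranges: [-3.14, 3.14], [-1.21, 2.06], [-1.07, 1.41], [-3.16, 2.05], [-2.99, -0.16], [-3.1, 3.1]. Speed limits (rad/s): [2.79, 2.79, 3.14, 3.14, 3.14, 3.14].

INTERFACE

Orientations are given as a rotation vector (axis times angle).
In Python, from rig import env, cams gives the robot as it stands. Calls block until the motion is done:
- env.move_pose(position, orientation): joint-space move of the TCP to a pose.
- env.move_l(position, rate=0.15, rotation=None): straight line of the TCP; rotation=None keeps the orientation; rate is the mean speed in m/s.
- env.set_joints(angles): joint-space move.
- env.command_gripper(opening, effort=None): finger opening in m; effort is the grip in N (None keeps the last); returns when the fingers have stopped.
- env.wait(seconds).
- env.inverse_kinematics(position, orientation): joint angles nearest the present ones, or None.
- cams.snapshot(name): name is "scene" or "top" or "wrist"; returns a dict with "color" (480x640x3 uint8, red, green, blue), "z_map" (480x640 float32, m along the optical axis (not along the pixel's ray), 0 where there is no reading), "intrinsics" (3x3 intrinsics, pixels), "R" (3x3) and "t" (3): a world point X has camera coordinates R X + t; the wrist camera has in their place "tool_from_camera" (4x4, takes a point from camera to tool coordinates, whose origin is the TCP and whose axes are the flange's). Camera axes: x right, y down, z forward; pixel columns grow to the right and rows downward; lengths in m; the calibration is good to about 2 mm. The wrist camera is an equidistant fisheye: a pixel r from the principal point sees the ray r / f radians off the axis. A picture is of the moment at which its call begins: read the wrist's pose just before it.
A pose or a line that the arm cannot do raises env.IKError and nothing moves.
- env.sign_off(): hands the job in; it is judged then, once.
Readings, each from a call of its own:
- env.read_time(): time.
- env.read_joint_pos(): joint angles.
- env.read_joint_vel(): joint speeds.
- env.read_joint_torque(): joint torques, N m.
- env.read_position(): TCP position.
- env.read_orientation(): TCP orientation.
- env.read_wrist_force(): force on the tool from outside, world axes, zero at the start.
- env.read_ft_torque(): the same for the moment, N m.
- env.read_opening(): finger opening in m.
- env.read_gripper_force(): force on a finger pad.
Only numpy, scipy, OpenCV 4.12 (cv2) and the standard library are available. Lean on these libraries where they do the work, as an engineer would, in place of code of your own. Each camera call takes 0.05 s, during which the arm holds its last target. There are 200 camera calls.

TASK

Lay the loose tube in the empty part of the jig's vee and slide it along until its end butts tight against the end of the tube already clamped there, leaving no gap. Then push the raised clamp handle all the way down, so that the clamp holds the tube ready for tack welding, and let go. Leave the other things on the bench where they are.

Things in the scene. Friction and masses are not known exactly. Their poses are not given: they have to be found in the camera images.
- tube: the loose part: a plain bright metal tube, 38 mm outside diameter, 190 mm long, 0.18 to 0.37 kg, both ends alike and cut square, lying on the bench to the right of the jig's near end. Origin on its axis at mid-length (19 mm above the bench as it lies); its x axis runs along the tube. It slides along the vee with 1 to 4 N unless it is pressed down
- jig: tacking jig: a fixed steel plate 280x74x8 mm with a vee of angle iron along it (rim 31 mm above the bench, 36 mm wide outside) and, on a wing to the right, two toggle clamps. Origin on the bench under the joint; x along the vee, away from the robot, y left. The vee's near part (x = -194 to -13 mm) is empty and takes the loose tube; past a 26 mm break its far part holds the stub
- stub_face (a point): centre of the near end face of the clamped stub (the same 38 mm tube, ferrule at its far end), the face to butt against; the stub cannot move. x points along the vee into the stub, away from the robot, z up. 42 mm above the bench, on the line where the axis of a tube resting in the vee lies: a butted tube's origin is at x = -95 mm, y = 0, z = 0 of this frame
- clamp_handle (a joint): angle (rad) of the raised handle of the nearer toggle clamp: 0 = level, fully shut; 1.0 to 1.2 at the start, open. A linkage swings the clamp's bar down with it, and the bar's pad then presses on the tube 32 mm short of the joint. The handle stays where it is left; moving it takes 2 to 5 N at the grip. The farther clamp, shut on the stub, cannot move
- clamp_hinge (a point): point on the handle's hinge axis, at x = -32, y = -103, z = 95 mm of the jig; the axis is parallel to the vee. From here the handle points to the jig's -y side (right) and, when raised, up. Its grip, 20 mm wide and 16 mm thick, lies 102 to 177 mm from the hinge. The open bar stands beside it on the vee side, within 10 mm of x = -32 mm and up to 0.2 m above the bench
- clamp_grip (a point): middle of the grip's top face (it looks up when the handle is level, towards the vee when raised): 139 mm along the handle from the hinge, 17 mm off the handle's line through the hinge, towards that face. Moves with the handle. Pushing here, towards the jig's -y side and then down, shuts the clamp
- spray_can: aerosol can standing at the back right, 58 mm across, 218 mm tall; origin under its centre; not part of the job
- marker: marker pen lying left of the jig's near end, 128 mm long, 17 mm thick; origin under its centre; not part of the job
- tape_measure: tape measure lying on its side, between the jig and the cabinet, 68x82x42 mm; origin under its centre; not part of the job
- elbow: loose pipe elbow lying left of the jig, 52x52x26 mm; origin under its centre; not part of the job
- tungsten_case: flat case lying at the right, below where the level clamp handles reach, 42x178x15 mm; origin under its centre; not part of the job
- nozzle_tin: round lidded tin at the back left, 65 mm across, 48 mm high; origin under its centre; not part of the job
- flange: ring flange lying flat at the right, 62 mm across, 13 mm high; origin under its centre; not part of the job
- punch: small centre punch lying at the right edge of the bench, 106 mm long, 13 mm thick; origin under its centre; not part of the job

How it is judged:
By the outcome, as a careful person would: the job done as asked, in the order asked, and still so for the second after the job is handed in, with the robot touching nothing.
It also fails if it takes over 54 s, if anything falls off the work surface, if the arm or the gripper's body presses on something with over 40 N, if the wrist force passes 120 N, or if a joint passes its speed limit or range.

## Working session

There is one attempt and no reset: what is moved stays moved. The work goes in short steps, each a Python script; the robot and the scene stay as the last script left them, time stands still between calls to the robot, and variables do not carry over. Pictures are saved under pics/ and viewed, at most 10 in all, crops included, and the job is handed in when it is done.

```bash
ls; mkdir -p pics; python3 - <<'E'
from rig import env,cams
import cv2,numpy as np
for n in ("scene","top"):
    s=cams.snapshot(n); cv2.imwrite(f"pics/{n}0.png",s["color"][:,:,::-1]); np.savez(f"{n}0.npz",**s)
    print(n,s["intrinsics"].tolist(),s["R"].round(4).tolist(),s["t"].round(4).tolist(),(s["z_map"]>0).mean())
print(env.read_time(),env.read_orientation())
E
```

```text
pics
scene [[554.5756981637021, 0.0, 319.9588414567872], [0.0, 554.5756981637021, 241.2786566473411], [0.0, 0.0, 1.0]] [[0.7101, -0.7041, -0.0016], [-0.5481, -0.5513, -0.629], [0.4419, 0.4475, -0.7774]] [-0.425, 0.3347, 0.9516] 0.9959830729166667
top [[504.83550420668496, 0.0, 313.74506113559204], [0.0, 504.83550420668496, 236.23299090855787], [0.0, 0.0, 1.0]] [[0.0066, -0.9999, -0.0098], [-0.9982, -0.006, -0.0595], [0.0594, 0.0102, -0.9982]] [-0.0319, 0.5569, 1.0] 0.9959635416666667
0.1 [ 3.11605677e+00 -3.83571636e-01 -1.78642087e-04]
```

View pics/top0.png

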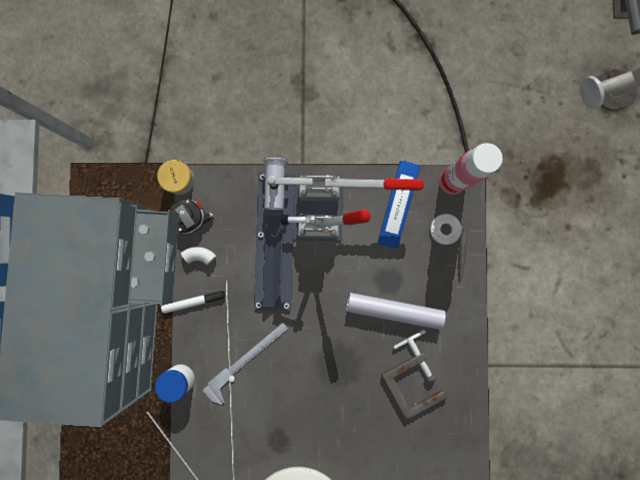

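View pics/scene0.png

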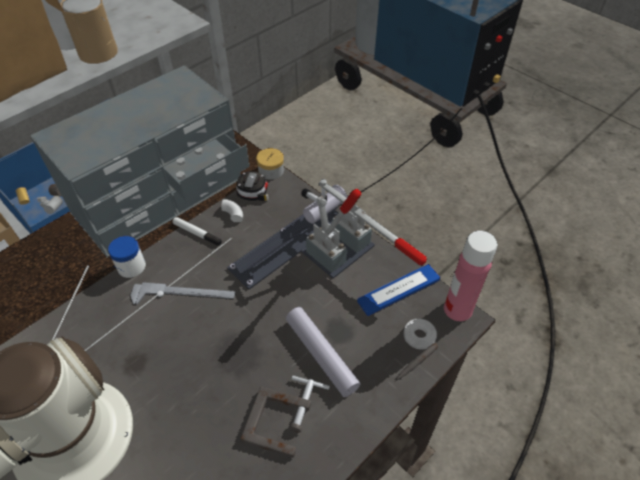

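The top view shows the jig at columns 255–293, rows 158–312, the loose tube from (348,300) to (445,320), and the raised grip at (357,216). The scene view agrees with this, and the cabinet is on the left. Next I'll measure with depth.

```bash
cat > h.py <<'E'
import numpy as np,cv2
def cloud(s):
    K=s["intrinsics"];z=s["z_map"];v,u=np.mgrid[:480,:640]
    c=np.stack([(u-K[0,2])/K[0,0]*z,(v-K[1,2])/K[1,1]*z,z],-1)
    return (c-s["t"])@s["R"]
E
python3 - <<'E'
from h import *
for n in("top","scene"):
    s=dict(np.load(n+"0.npz"));P=cloud(s);hsv=cv2.cvtColor(s["color"],cv2.COLOR_RGB2HSV)
    v,u=np.mgrid[:480,:640];ok=s["z_map"]>0
    def box(c0,c1,r0,r1):return ok&(u>=c0)&(u<=c1)&(v>=r0)&(v<=r1)
    b=box(*((335,460,285,335) if n=="top" else (280,365,300,400)))
    q=P[b];print(n,"bench z",np.median(P[box(300,330,380,420) if n=="top" else box(200,230,320,350)],0).round(4))
    t=q[(q[:,2]>.012)&(q[:,2]<.06)]
    rc=cv2.minAreaRect((t[:,:2]*1000).astype(np.float32));print("tube rect",rc,"zmax",np.percentile(t[:,2],[50,95,99]).round(4))
    # stub top/jig
    if n=="top":
        j=P[box(250,298,150,320)]
        for lo,hi in((.004,.012),(.024,.036),(.05,.068)):
            m=j[(j[:,2]>lo)&(j[:,2]<hi)]
            r=cv2.minAreaRect((m[:,:2]*1000).astype(np.float32));print("jig z",lo,hi,len(m),r,cv2.boxPoints(r).round(0).tolist())
    red=ok&((hsv[...,0]<6)|(hsv[...,0]>174))&(hsv[...,1]>190)&(hsv[...,2]>90)
    k,l,st,ce=cv2.connectedComponentsWithStats(red.astype(np.uint8))
    for i in range(1,k):
        if st[i,4]>60:
            g=P[l==i];print("red",st[i].tolist(),np.percentile(g,[3,50,97],axis=0).round(3).tolist())
    c=P[ok&(P[...,1]>.15)&(P[...,1]<.9)&(P[...,0]>-.2)&(P[...,0]<1)&(P[...,2]>.1)]
    print("cab",np.percentile(c,[1,50,99],axis=0).round(3).tolist())
E
```

```text
top bench z [ 0.2292 -0.0329  0.0018]
tube rect ((398.8292541503906, -188.6331024169922), (190.53424072265625, 59.16271209716797), 79.51770782470703) zmax [0.035  0.0397 0.0413]
jig z 0.004 0.012 2815 ((545.56982421875, 52.26100540161133), (315.93603515625, 98.74728393554688), 0.7895742654800415) [[387.0, 99.0], [388.0, 1.0], [704.0, 5.0], [703.0, 104.0]]
jig z 0.024 0.036 808 ((544.4539184570312, 51.38245391845703), (49.30517578125, 257.3504638671875), 89.29902648925781) [[415.0, 28.0], [673.0, 25.0], [673.0, 74.0], [416.0, 78.0]]
jig z 0.05 0.068 764 ((629.9400024414062, 40.88274002075195), (162.88690185546875, 60.93044662475586), 12.5084810256958) [[544.0, 53.0], [557.0, -6.0], [716.0, 29.0], [703.0, 88.0]]
red [384, 179, 39, 11, 358] [[0.641, -0.225, 0.108], [0.648, -0.193, 0.112], [0.656, -0.161, 0.114]]
red [343, 210, 27, 14, 277] [[0.566, -0.114, 0.209], [0.574, -0.098, 0.249], [0.583, -0.08, 0.263]]
cab [[0.251, 0.23, 0.108], [0.425, 0.353, 0.231], [0.603, 0.458, 0.234]]
scene bench z [ 0.2953 -0.0173  0.0018]
tube rect ((423.04461669921875, -190.57046508789062), (214.95016479492188, 157.24331665039062), 44.212650299072266) zmax [0.0333 0.039  0.0405]
red [351, 190, 10, 9, 65] [[0.568, -0.117, 0.253], [0.572, -0.112, 0.26], [0.582, -0.106, 0.264]]
red [396, 239, 30, 25, 281] [[0.64, -0.228, 0.107], [0.647, -0.197, 0.111], [0.657, -0.165, 0.114]]
cab [[0.249, 0.229, 0.102], [0.43, 0.356, 0.211], [0.641, 0.893, 0.266]]
```

```bash
python3 - <<'E'
from h import *
s=dict(np.load("top0.npz"));P=cloud(s);v,u=np.mgrid[:480,:640];ok=s["z_map"]>0
def box(c0,c1,r0,r1):return ok&(u>=c0)&(u<=c1)&(v>=r0)&(v<=r1)
def fl(q):
    a=cv2.fitLine(q[:,:2].astype(np.float32),cv2.DIST_HUBER,0,.001,1e-4).ravel();return a
q=P[box(335,460,285,335)];t=q[(q[:,2]>.034)&(q[:,2]<.05)]
a=fl(t);d=a[:2];al=(t[:,:2]-a[2:])@d
print("tube",a,np.degrees(np.arctan2(d[1],d[0])),"ends",al.min(),al.max(),"z",np.percentile(t[:,2],[50,95]))
print("mid",a[2:]+d*(al.min()+al.max())/2)
j=P[box(250,298,190,320)]
for x0 in np.arange(.42,.56,.02):
    m=j[(j[:,0]>x0)&(j[:,0]<x0+.02)]
    r=m[(m[:,2]>.024)&(m[:,2]<.04),1];p=m[(m[:,2]>.005)&(m[:,2]<.05),1]
    print(round(x0+.01,3),"rim",np.percentile(r,[0,3,50,97,100]).round(4),"plate",np.percentile(p,[3,97]).round(4))
for c in range(262,290,2):
    col=P[box(c,c,160,235)];w=col[(col[:,2]>.045)&(col[:,2]<.07)]
    if len(w):print(c,"stub minx",w[:,0].min().round(4),w[:,0].max().round(4),"y",np.median(w[:,1]).round(4),"z",np.median(w[:,2]).round(4))
plate=P[box(250,298,290,325)];pm=plate[(plate[:,2]>.006)&(plate[:,2]<.014)];print("plate near x",np.percentile(pm[:,0],[0,1,3]))
big=cv2.resize(s["color"][145:335,240:460],None,fx=3.6,fy=3.1,interpolation=cv2.INTER_CUBIC)
cv2.imwrite("pics/crop.png",big[:,:,::-1])
E
```

```text
tube [ 0.18062101  0.98355275  0.4092206  -0.19057553] 79.59406 ends -0.09456106718775258 0.09506131745946797 z [0.03677762 0.04038149]
mid [ 0.40926578 -0.19032951]
0.43 rim [0.0315 0.0373 0.0475 0.0734 0.0774] plate [0.0207 0.0894]
0.45 rim [0.0372 0.0375 0.0632 0.0711 0.0713] plate [0.0191 0.0896]
0.47 rim [0.0375 0.0376 0.0618 0.0712 0.0714] plate [0.0172 0.0896]
0.49 rim [0.0362 0.0376 0.062  0.0696 0.0698] plate [0.0174 0.0891]
0.51 rim [0.0358 0.036  0.0623 0.0698 0.0701] plate [0.0193 0.088 ]
0.53 rim [0.0361 0.0363 0.0606 0.0701 0.0704] plate [0.0177 0.0885]
0.55 rim [0.0362 0.0363 0.0607 0.0683 0.0685] plate [0.0077 0.0868]
0.57 rim [0.0346 0.0348 0.0452 0.0687 0.069 ] plate [0.0078 0.0853]
264 stub minx 0.612 0.7043 y 0.0695 z 0.0484
266 stub minx 0.6111 0.7022 y 0.0651 z 0.0544
268 stub minx 0.6109 0.7017 y 0.0607 z 0.0581
270 stub minx 0.6108 0.7029 y 0.0566 z 0.0608
272 stub minx 0.6105 0.7022 y 0.0529 z 0.0607
274 stub minx 0.6105 0.702 y 0.0489 z 0.061
276 stub minx 0.6109 0.7021 y 0.045 z 0.0604
278 stub minx 0.6107 0.7015 y 0.0412 z 0.0591
280 stub minx 0.6096 0.702 y 0.0376 z 0.0569
282 stub minx 0.61 0.7027 y 0.034 z 0.0515
284 stub minx 0.6898 0.7035 y 0.0306 z 0.0508
286 stub minx 0.6998 0.7043 y 0.0267 z 0.0516
plate near x [0.37854179 0.39271052 0.40815648]
```

View pics/crop.png

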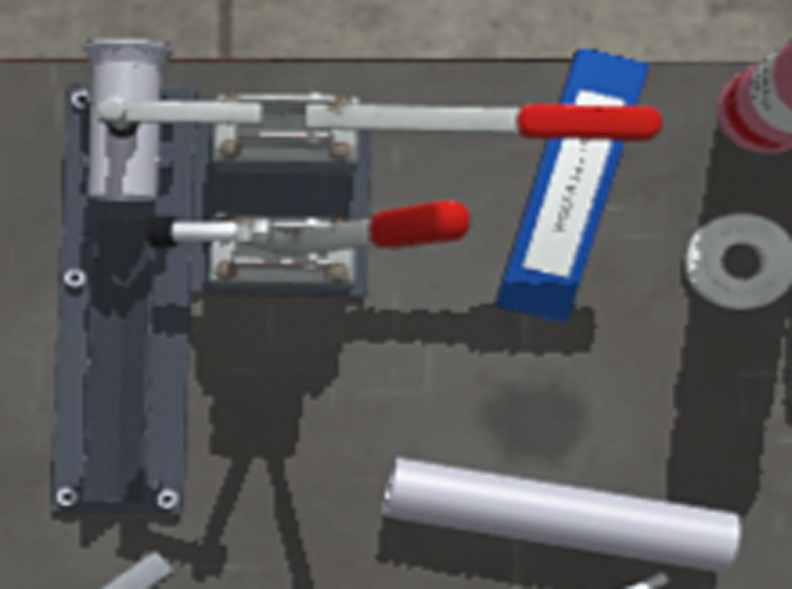

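The crop shows the stub face at crop row ~198 and the vee running down to row ~510. The loose tube lies clear of the C-clamp. I put the jig origin at about (0.610, 0.0512) with yaw −0.020. The tube's mid-point is at about (0.409, −0.190), with its axis at 79.6°.

```bash
cat >> h.py <<'E'
from scipy.spatial.transform import Rotation as Ro
J=np.array([.610,.0512,0]);YAW=-.020
def down(phi):
    c,s=np.cos(phi),np.sin(phi)
    return Ro.from_matrix(np.array([[c,s,0],[s,-c,0],[0,0,-1]])).as_rotvec()
def jig(x,y,z): return J+Ro.from_rotvec([0,0,YAW]).apply([x,y,z])
E
python3 - <<'E'
from h import *
from rig import env
s=dict(np.load("top0.npz"));P=cloud(s);ok=s["z_map"]>0
def q(c0,c1,r0,r1,lo,hi):
    m=P[r0:r1,c0:c1].reshape(-1,3);m=m[(m[:,2]>lo)&(m[:,2]<hi)];print(len(m),np.percentile(m,[1,50,99],axis=0).round(3).tolist())
q(435,505,140,200,.15,.3);q(280,345,205,245,.12,.3);q(375,450,328,420,.015,.3)
d=np.radians(79.6)
env.move_l([.151,.606,.36],.25)
for f in(0,np.pi):
    a=env.inverse_kinematics([.409,-.190,.024],down(d+f-2*np.pi*(f>0)));b=env.inverse_kinematics(jig(-.145,0,.047),down(YAW+f))
    c=env.inverse_kinematics(jig(-.03,-.15,.25),down(YAW+np.pi/2+f));print(f,*[None if k is None else np.round(k,2) for k in(a,b,c)])
print(env.read_time(),env.read_position(),env.read_joint_pos().round(2))
E
```

```text
1237 [[0.647, -0.334, 0.152], [0.669, -0.303, 0.216], [0.698, -0.284, 0.22]]
458 [[0.568, -0.08, 0.122], [0.575, -0.025, 0.168], [0.585, 0.027, 0.207]]
1278 [[0.203, -0.287, 0.015], [0.264, -0.221, 0.018], [0.375, -0.169, 0.024]]
0 [-0.07  0.33 -0.64  0.   -0.59  3.03] [ 0.46  0.32 -0.58  0.   -0.67  1.09] [ 0.11  0.29 -0.02 -0.   -1.26  3.01]
3.141592653589793 [-0.07  0.33 -0.64  0.   -0.59 -0.11] [ 0.46  0.32 -0.58  0.   -0.67 -2.05] [ 0.11  0.29 -0.02  0.   -1.26 -0.13]
0.8583 [0.15060559 0.60535648 0.35813792] [ 1.59  0.33  0.29 -0.   -1.54 -0.26]
```

```bash
python3 - <<'E'
from h import *
from rig import env,cams
o=down(np.radians(79.6)-np.pi)
env.move_pose([.409,-.190,.32],o)
env.command_gripper(.060,30)
env.move_l([.409,-.190,.09],.2)
p=env.read_position();s=cams.snapshot("top");cv2.imwrite("pics/t2.png",s["color"][220:400,280:500][:,:,::-1].repeat(3,0).repeat(3,1))
env.move_l([.409,-.190,.024],.1)
print(env.read_wrist_force())
env.command_gripper(.03,30)
print(env.read_opening(),env.read_gripper_force(),env.read_wrist_force())
env.move_l([.409,-.190,.20],.15)
env.wait(.2)
print(env.read_opening(),env.read_wrist_force(),env.read_ft_torque(),env.read_time())
E
```

```text
[ 0.23409482  0.26888278 -0.73741177]
0.03041044976655024 0.0 [-0.68374592  0.49436135 -0.53408577]
0.02984852715669259 [-0.05995111 -0.32261168 -0.40085684] [ 0.02515078 -0.05662739  0.00619355] 9.0667
```

```bash
python3 - <<'E'
from h import *
from rig import env,cams
a=cv2.imread("pics/t2.png");s=cams.snapshot("scene");w=cams.snapshot("wrist")
np.savez("w3.npz",pos=env.read_position(),ori=env.read_orientation(),**w)
b=s["color"][230:430,230:430][:,:,::-1];b=cv2.resize(b,(400,400));w2=cv2.resize(w["color"][:,:,::-1],(400,300))
im=np.zeros((600,800,3),np.uint8);im[:400,:400]=b;im[:300,400:]=w2;im[300:600,400:]=cv2.resize(a,(400,300));cv2.imwrite("pics/m3.png",im)
print(env.read_position(),w["tool_from_camera"],w["intrinsics"])
E
```

```text
[ 0.40884881 -0.18999626  0.19960386] [[-6.82689113e-05 -9.65859291e-01 -2.59067222e-01  7.09757020e-02]
 [ 9.99999766e-01  1.10391189e-04 -6.75080582e-04  5.69827379e-04]
 [ 6.80631591e-04 -2.59067207e-01  9.65859057e-01 -1.77168473e-01]
 [ 0.00000000e+00  0.00000000e+00  0.00000000e+00  1.00000000e+00]] [[371.64829954   0.         320.25097598]
 [  0.         371.64829954 245.85093958]
 [  0.           0.           1.        ]]
```

View pics/m3.png

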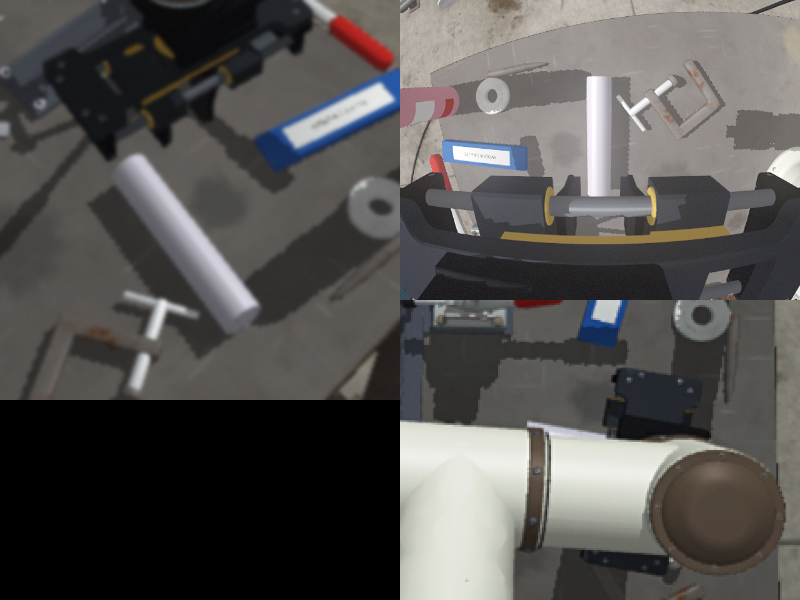

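```bash
cat >> h.py <<'E'
def wray(w,u,v,z):
    K=w["intrinsics"];d=np.stack([(np.asarray(u)-K[0,2])/K[0,0],(np.asarray(v)-K[1,2])/K[0,0]],-1);th=np.linalg.norm(d,axis=-1,keepdims=True)
    r=np.concatenate([d/th*np.sin(th),np.cos(th)],-1)
    T=w["tool_from_camera"];R=Ro.from_rotvec(w["ori"]).as_matrix()
    c=R@T[:3,3]+w["pos"];r=r@T[:3,:3].T@R.T
    return c+r*((z-c[2])/r[...,2])[...,None]
E
python3 - <<'E'
from h import *
from rig import env,cams
w=dict(np.load("w3.npz"))
for z in(.019,.038):print(wray(w,[294,340,317,300,335],[122,122,122,290,290],z).round(4))
env.move_l([.32,-.05,.32],.3)
s=cams.snapshot("top");np.savez("top4.npz",**s);P=cloud(s)
cv2.imwrite("pics/t4.png",s["color"][:,:,::-1])
m=P[285:335,335:460].reshape(-1,3);t=m[(m[:,2]>.034)&(m[:,2]<.05)];print(len(t),t.mean(0),t.min(0),t.max(0))
for P0 in (cloud(dict(np.load("top0.npz"))),):
    m=P0[285:335,335:460].reshape(-1,3);t=m[(m[:,2]>.034)&(m[:,2]<.05)];print(len(t),t.mean(0),t.min(0),t.max(0))
print(env.read_opening(),env.read_time())
E
```

```text
[[ 0.4154 -0.2895  0.019 ]
 [ 0.3725 -0.2815  0.019 ]
 [ 0.394  -0.2854  0.019 ]
 [ 0.4421 -0.1226  0.019 ]
 [ 0.4064 -0.1161  0.019 ]]
[[ 0.4144 -0.2879  0.038 ]
 [ 0.3737 -0.2804  0.038 ]
 [ 0.3941 -0.284   0.038 ]
 [ 0.4396 -0.1299  0.038 ]
 [ 0.4058 -0.1237  0.038 ]]
1099 [ 0.40923166 -0.19094957  0.03699961] [ 0.38007619 -0.28402861  0.03400941] [ 0.43894031 -0.0963968   0.04341461]
1104 [ 0.4092206  -0.19057552  0.03698312] [ 0.3799725  -0.28365873  0.03400002] [ 0.43902406 -0.09652993  0.04396004]
0.03001177701159183 10.05
```

View pics/t4.png

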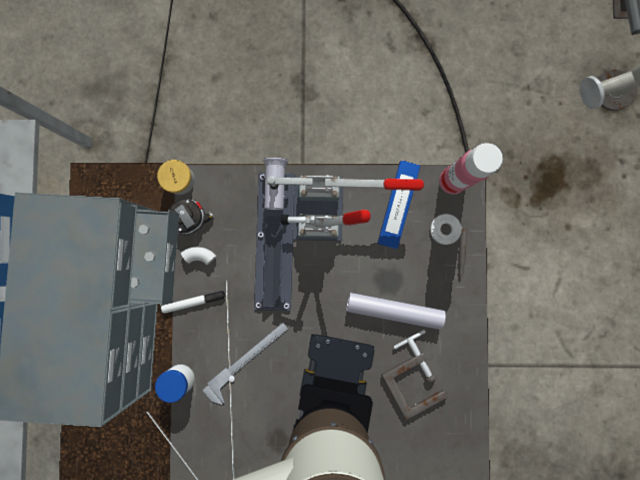

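The tube has not moved (top view, still (348,300)–(445,320)), and the wrist view shows it centred between the jaws. I'll retry with readings at each step.

```bash
python3 - <<'E'
from h import *
from rig import env,cams
o=down(np.radians(79.6)-np.pi)
env.command_gripper(.060,30);print(env.read_opening())
env.move_pose([.4085,-.190,.15],o)
env.move_l([.4085,-.190,.024],.15)
print(env.read_position(),env.read_orientation(),o,env.read_wrist_force(),env.read_opening())
s=cams.snapshot("scene");w=cams.snapshot("wrist")
im=np.zeros((400,800,3),np.uint8);im[:,:400]=cv2.resize(s["color"][230:430,230:430],(400,400));im[:,400:]=cv2.resize(w["color"][200:440,200:440],(400,400))
cv2.imwrite("pics/m5.png",im[:,:,::-1]);print(env.read_time())
E
```

```text
0.0600832210419364
[ 0.40948804 -0.18986078  0.02497722] [-2.01104103  2.41153833 -0.00276521] [ 2.01096393 -2.41363387 -0.        ] [ 0.5659436  -0.28636035 -0.28200945] 0.06000505937672846
12.8917
```

View pics/m5.png

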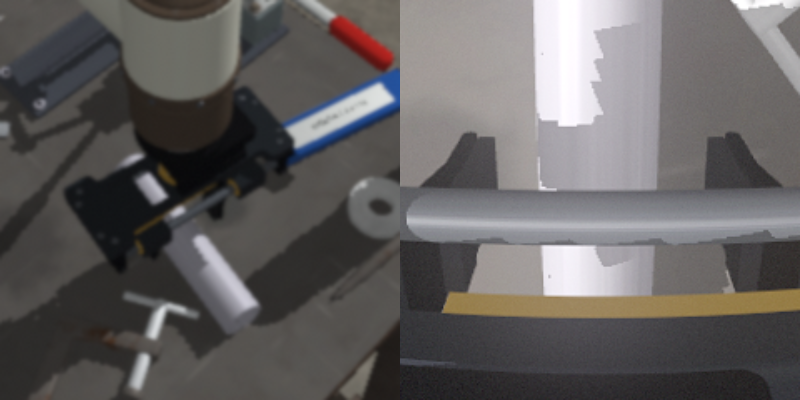

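The tube sits between the fingers (wrist crop columns 540–660, fingers at 480 and 720). Now closing.

```bash
python3 - <<'E'
from h import *
from rig import env,cams
for g in(.045,.036,.02):
    env.command_gripper(g,35);print(g,env.read_opening(),env.read_gripper_force(),env.read_wrist_force().round(2),env.read_time())
E
```

```text
0.045 0.04544465414623958 0.0 [-0.25  0.05 -0.63] 13.5
0.036 0.03619538469262355 0.0 [ 1.61  0.19 -1.09] 14.0083
0.02 0.019997451160974962 0.0 [0.24 0.05 0.01] 14.6333
```

```bash
python3 - <<'E'
from h import *
from rig import env,cams
s=cams.snapshot("scene");w=cams.snapshot("wrist")
np.savez("w6.npz",pos=env.read_position(),ori=env.read_orientation(),**w)
im=np.zeros((400,800,3),np.uint8);im[:,:400]=cv2.resize(s["color"][230:430,230:430],(400,400));im[:,400:]=cv2.resize(w["color"][200:440,200:440],(400,400))
cv2.imwrite("pics/m6.png",im[:,:,::-1]);print(env.read_time(),env.read_position())
z=w["z_map"];print(z[270:300:6,240:400:8].round(3))
E
```

```text
14.7333 [ 0.40848814 -0.18999114  0.02399094]
[[0.21  0.21  0.21  0.209 0.21  0.184 0.176 0.174 0.172 0.171 0.172 0.172
  0.174 0.178 0.185 0.209 0.208 0.21  0.209 0.21 ]
 [0.21  0.212 0.21  0.209 0.21  0.186 0.179 0.175 0.173 0.173 0.173 0.172
  0.174 0.178 0.186 0.209 0.21  0.211 0.211 0.211]
 [0.211 0.21  0.211 0.211 0.212 0.168 0.179 0.172 0.174 0.173 0.172 0.175
  0.176 0.172 0.187 0.169 0.211 0.211 0.211 0.211]
 [0.089 0.09  0.089 0.212 0.213 0.161 0.166 0.165 0.176 0.174 0.173 0.175
  0.177 0.165 0.165 0.161 0.213 0.211 0.089 0.09 ]
 [0.086 0.086 0.086 0.212 0.213 0.154 0.159 0.159 0.176 0.175 0.174 0.175
  0.178 0.16  0.159 0.155 0.213 0.214 0.085 0.086]]
```

View pics/m6.png

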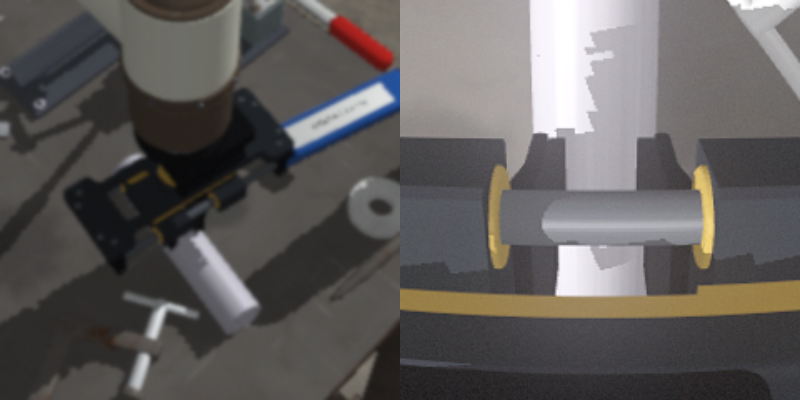

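The fingers closed just above the tube: both tips show at crop row ~135, at a depth of about 0.168 m, and the tube surface is at 0.172 m. So the real tips sit about 30 mm higher than the stated TCP geometry says. I'll open and go lower under force guard.

```bash
python3 - <<'E'
from h import *
from rig import env,cams
env.command_gripper(.060,35)
f0=env.read_wrist_force()
z=.024
while z>-.004:
    z-=.003;env.move_l([.4085,-.190,z],.05)
    f=env.read_wrist_force()-f0
    if abs(f[2])>4: break
print(z,env.read_position(),f,env.read_time())
env.command_gripper(.02,35)
print(env.read_opening(),env.read_gripper_force(),env.read_wrist_force(),env.read_time())
E
```

```text
-0.005999999999999996 [ 0.40832996 -0.18997996 -0.00620498] [ 1.0758759  -0.00491132 -0.20988184] 18.1667
0.03729329101020972 34.999966621398926 [ 1.66056433 -0.23037512  1.1585046 ] 18.7083
```

```bash
python3 - <<'E'
from h import *
from rig import env,cams
env.move_l([.4085,-.190,.10],.2)
print(env.read_opening(),env.read_wrist_force().round(2))
o=down(YAW+np.pi)
env.move_pose(jig(-.19,0,.10),o)
env.move_l(jig(-.155,0,.10),.15)
env.move_l(jig(-.155,0,.024),.15)
f0=env.read_wrist_force();z=.024
while z>.010:
    z-=.002;env.move_l(jig(-.155,0,z),.05);f=env.read_wrist_force()-f0
    if f[2]>3: break
print(z,env.read_position(),f0.round(2),f.round(2),env.read_ft_torque().round(2),env.read_time())
s=cams.snapshot("scene")
im=cv2.resize(s["color"][150:310,210:430],(800,580));cv2.imwrite("pics/m7.png",im[:,:,::-1])
E
```

```text
0.03720106219915032 [-0.67  0.29 -3.31]
0.015999999999999993 [0.45511018 0.05414346 0.01746942] [ 0.67 -0.47 -2.28] [-4.2  -0.03 13.55] [-0.1   1.06  0.04] 23.175
```

View pics/m7.png

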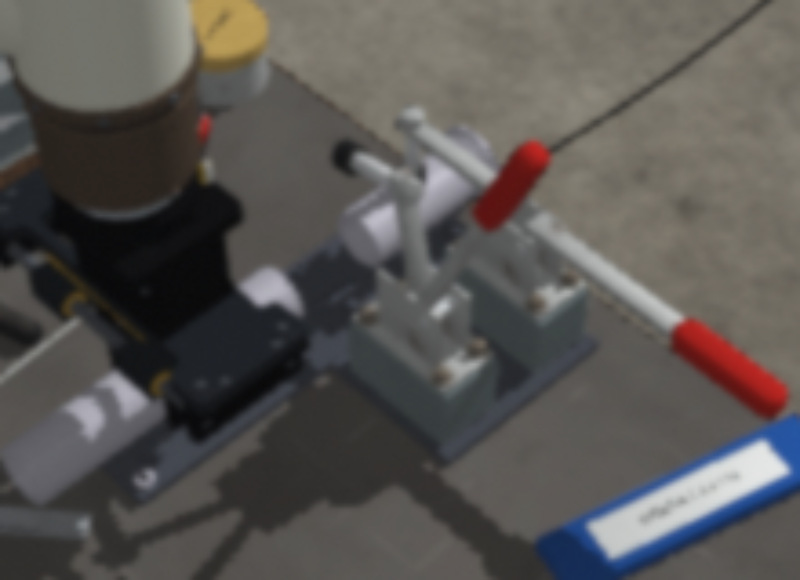

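The tube is seated in the vee with its near end overhanging. I'll regrip further back, slide it forward gently until it butts, then release.

```bash
python3 - <<'E'
from h import *
from rig import env,cams
env.command_gripper(.055,20)
env.move_l(jig(-.185,0,.018),.15)
env.command_gripper(.02,20)
env.wait(.15);f0=env.read_wrist_force();print(f0.round(2),env.read_opening(),env.read_time())
env.move_l(jig(-.137,0,.018),.06);env.wait(.1)
f=env.read_wrist_force();print("slid",f.round(2));x=-.137
while x<-.105:
    x+=.0015;env.move_l(jig(x,0,.018),.03);f=env.read_wrist_force();
    if f[0]<-14: break
print(x,f.round(2),env.read_position(),env.read_time())
s=cams.snapshot("scene")
im=cv2.resize(s["color"][150:310,210:430],(800,580));cv2.imwrite("pics/m8.png",im[:,:,::-1])
E
```

```text
[ 1.79 -2.83 -2.1 ] 0.038115868763181134 24.8417
slid [-16.63   9.87  14.69]
-0.1355 [-15.54   9.75  14.4 ] [0.46849106 0.05366241 0.01772532] 26.1417
```

View pics/m8.png

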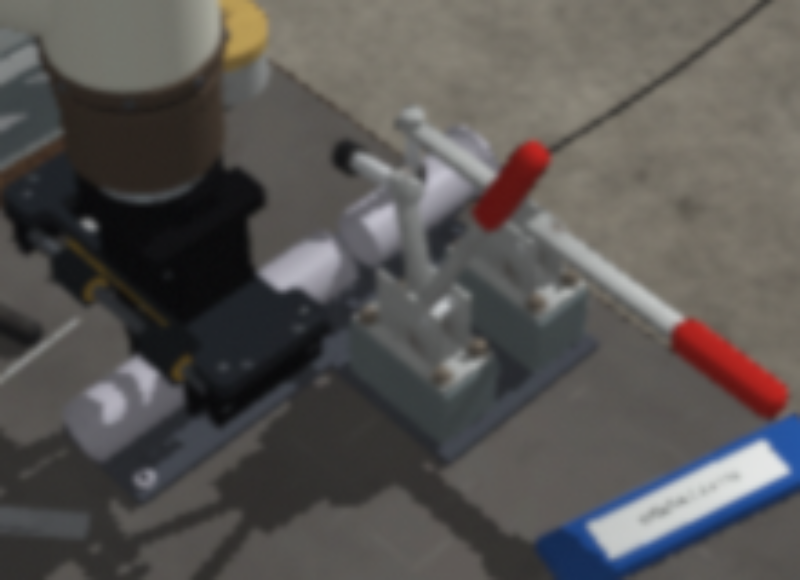

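A gap of about 10 mm remains (dark band at (345,245)), and the rise in force was vertical jamming. I'll release and push squarely on the rear end with the fingers.

```bash
python3 - <<'E'
from h import *
from rig import env,cams
env.command_gripper(.060,20)
env.move_l(jig(-.137,0,.085),.25)
env.move_l(jig(-.245,0,.085),.25)
env.command_gripper(.018,20)
env.move_l(jig(-.245,0,.022),.2)
env.wait(.1);f0=env.read_wrist_force();print(env.read_position(),f0.round(2),env.read_time())
env.move_l(jig(-.214,0,.022),.06)
x=-.214;L=[]
while x<-.185:
    x+=.0015;env.move_l(jig(x,0,.022),.03);f=env.read_wrist_force()-f0;L.append(f[0].round(1))
    if f[0]<-9: break
env.wait(.1);print(x,L,(env.read_wrist_force()-f0).round(2),env.read_position(),env.read_time())
env.move_l(jig(-.25,0,.03),.2)
env.move_l(jig(-.25,0,.12),.25)
s=cams.snapshot("scene");t=cams.snapshot("top");np.savez("top9.npz",**t)
im=np.zeros((400,800,3),np.uint8);im[:,:400]=cv2.resize(s["color"][170:270,270:370],(400,400));im[:,400:]=cv2.resize(t["color"][170:310,230:370],(400,400))
cv2.imwrite("pics/m9.png",im[:,:,::-1]);print(env.read_time())
E
```

```text
[0.36601238 0.05669546 0.02294671] [-0.58  0.85  0.99] 29.425
-0.19749999999999998 [np.float64(-3.1), np.float64(-1.9), np.float64(-2.4), np.float64(-2.0), np.float64(-1.4), np.float64(-1.7), np.float64(-2.9), np.float64(-1.5), np.float64(-1.6), np.float64(-4.3), np.float64(-10.3)] [-8.51  2.4   4.49] [0.41016363 0.0547998  0.02175409] 32.9417
33.9667
```

View pics/m9.png

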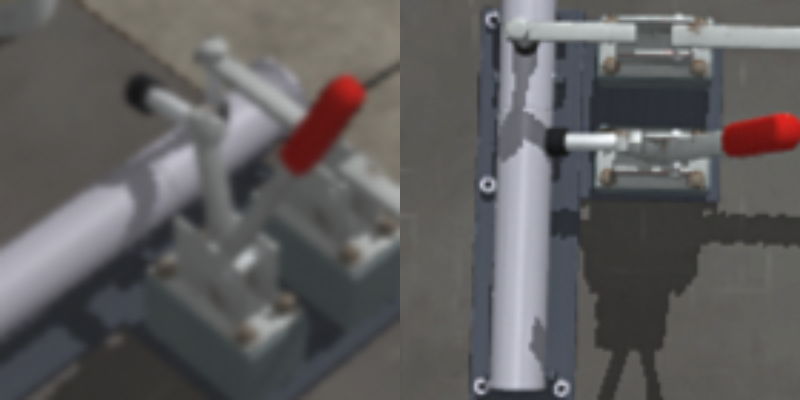

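The left and right crops show the tube continuous with the stub and no visible gap. Now the handle.

```bash
python3 - <<'E'
from h import *
from rig import env,cams
def tcp(th,off=0):
    y=-.103-.139*np.cos(th)+(.017+off)*np.sin(th);z=.095+.139*np.sin(th)+(.017+off)*np.cos(th)
    return jig(-.032,y+.0095,z-.014)
o=down(YAW+1.5*np.pi)
env.move_l(jig(-.25,0,.22),.3)
env.command_gripper(0.0,20)
env.move_pose(tcp(1.2,.02)+[0,0,.05],o)
env.move_l(tcp(1.2,.02),.2)
f0=env.read_wrist_force();print(env.read_time(),env.read_position())
L=[]
for th in np.linspace(1.2,0,13):
    env.move_l(tcp(th),.09);f=env.read_wrist_force()-f0;L.append([round(th,1),*f.round(1).tolist()])
    if np.linalg.norm(f)>35: break
print(L,env.read_time())
d=0;p=tcp(th)
while f[2]<18 and d<.016 and th==0:
    d+=.0015;env.move_l(p-[0,0,d],.04);f=env.read_wrist_force()-f0
print(d,f.round(1),env.read_position(),env.read_time())
E
```

```text
37.2417 [ 0.57581137 -0.05753982  0.22429479]
[[np.float64(1.2), 0.0, 1.1, -2.0], [np.float64(1.1), 0.1, 0.9, -1.5], [np.float64(1.0), 0.9, 0.1, -1.1], [np.float64(0.9), 0.1, 0.5, -0.7], [np.float64(0.8), 0.3, -0.7, -1.3], [np.float64(0.7), -0.0, 0.2, -1.2], [np.float64(0.6), -0.2, 0.7, -0.8], [np.float64(0.5), 1.1, 0.1, -2.3], [np.float64(0.4), 0.4, 0.9, -0.4], [np.float64(0.3), 0.6, 0.7, -0.2], [np.float64(0.2), 0.9, -0.2, -0.9], [np.float64(0.1), 1.2, 0.5, -0.4], [np.float64(0.0), 0.7, 1.3, -0.5]] 41.3167
0.006 [-8.5  4.8 23.8] [ 0.57359712 -0.18069114  0.09760529] 42.3167
```

```bash
python3 - <<'E'
from h import *
from rig import env,cams
p=env.read_position();env.move_l(p+[0,0,.10],.3)
env.move_l([.42,-.15,.25],.3)
print(env.read_time())
for n in("top","scene"):
    s=cams.snapshot(n);np.savez(n+"b.npz",**s);P=cloud(s);hsv=cv2.cvtColor(s["color"],cv2.COLOR_RGB2HSV);ok=s["z_map"]>0
    red=ok&((hsv[...,0]<6)|(hsv[...,0]>174))&(hsv[...,1]>190)&(hsv[...,2]>90)
    k,l,st,ce=cv2.connectedComponentsWithStats(red.astype(np.uint8))
    for i in range(1,k):
        if st[i,4]>60:
            g=P[l==i];print(n,st[i].tolist(),np.percentile(g,[3,50,97],axis=0).round(3).tolist())
t0=dict(np.load("top9.npz"));t1=dict(np.load("topb.npz"))
for s in(t0,t1):
    P=cloud(s)
    for c in(272,276):
        q=P[190:320,c];q=q[(q[:,2]>.05)&(q[:,2]<.068)];print(c,q[:,0].min().round(4),q[:,0].max().round(4))
E
```

```text
43.5167
top [384, 179, 40, 10, 348] [[0.641, -0.225, 0.108], [0.648, -0.192, 0.111], [0.656, -0.161, 0.114]]
top [384, 220, 39, 11, 348] [[0.565, -0.224, 0.109], [0.573, -0.192, 0.111], [0.58, -0.159, 0.114]]
scene [396, 239, 30, 25, 294] [[0.64, -0.228, 0.106], [0.647, -0.197, 0.111], [0.657, -0.164, 0.114]]
scene [369, 260, 30, 26, 305] [[0.565, -0.226, 0.107], [0.572, -0.195, 0.111], [0.582, -0.162, 0.114]]
272 0.4203 0.6442
276 0.42 0.6442
272 0.42 0.6437
276 0.4202 0.6435
```

```bash
python3 -c "
from rig import env
print(env.sign_off(),env.read_time())"
```

```text
the job is handed in; nothing more can be done
the job is handed in; nothing more can be done
```

The loose tube is butted against the stub with no visible gap. The clamp handle is fully down, level with the shut clamp, and I handed the job in at about 44 s with the arm clear.

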